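# Lock the dropper bottle in its cam clamp

### The arm

A 7-joint arm with a two-finger parallel gripper is mounted at the origin on the work surface. World frame = base frame: x ahead of the robot, y to its left, z up, the work surface at z = 0. Lengths are in mm, angles in rad, forces in N, time in s.
With the tool pointing down it reaches from about 400 to 875 mm from the base axis. Payload 19.3 kg.
Tool frame: the origin (TCP) lies at the very end of the fingers, on their centre line; the grasp point (between the pads) lies behind it (grip_depth is the z of the grasp point in the tool frame, in mm); z points along the fingers, x is the direction in which the jaws open and shut, and the axes are right-handed (so a half turn about z gives the same grasp; the last joint's range is limited). The gripper opens to 85 mm and grips with 20 to 120 N. Pads are 22 mm wide; open, the fingers measure 114 mm over their backs; the gripper's body (76 mm by 85 mm) begins 54 mm behind the grasp point. The pads swing forward as they close: fully open they stand 13 mm farther back than shut.
Start: joints at [1.128, 0.521, -0.036, 1.599, 0.021, 1.021, -0.113], TCP at [227.612, -582.072, 231.291] pointing down, gripper open.
Joint ranges: [-2.91, 2.91], [-0.3, 2.13], [-1.5, 1.42], [0.17, 2.43], [-1.26, 4.41], [0.16, 1.93], [-2.52, 2.52]. Speed limits (rad/s): [1.89, 1.89, 2.39, 2.39, 3.01, 3.01, 3.01].

### API

Orientations are given as a rotation vector (axis times angle).
In Python, from cell import * gives the robot as it stands.
- The arm moves only by the shell command python3 -m pendant 'ROWS'. ROWS is a JSON object of lists of equal length, an entry for each row: "slide": the shift along the tool's x, y, z in units of 0.04 m (1.0 is 0.04 m), a list of three; "rot": the turn, a rotation vector about the tool's x, y, z in units of pi rad (1.0 is pi rad), a list of three; "claw": the closure, from 0 (fully open) to 1 (shut). A call has 1 to 5 rows; each row shifts and turns the pose as measured when the row begins, along the tool's axes as they then stand; what a row does not reach is not made up. A row lasts 1/12 s, in which the tool goes at most 41.7 mm and 7.16 degrees, less where a joint would pass 70% of its speed; a pose out of reach is approached as far as the arm can. A call with a number of a shift or a turn outside -1 to 1 is refused whole. A call with a gripper value outside its range is refused whole. The fingers move at their own pace and stop on an object; the grip force is fixed at half the most. Time passes only in rows, so rows that do not move let the fingers close. It gives the time, the measured TCP pose, the force and the opening at its end, in the units of the state.
- get_state(): the state, without advancing time (a new reading comes with each control period).
- snapshot(name): name is "scene" or "top" or "wrist"; returns a dict with "image" (384x512x3 uint8, red, green, blue), "fx", "fy", "cx", "cy" (pixels), "k1" (the pictures are not rectified: a ray, as slopes to the right and down, at radius r is drawn at 1 + k1 r^2 times it, then the intrinsics apply), "R" (3x3) and "t" (3): a world point X has camera coordinates R X + t. Camera axes: x right, y down, z forward; pixel columns grow to the right and rows downward; lengths in mm; the calibration is good to about 2 mm. A picture is of the moment at which its call begins. There is no depth.
- job_done(): hands the job in, once; it reports no verdict.
Trained networks look in the newest picture that a camera, given by its name, has taken for a name from the list of things; names that differ only in an ending like _2 or _b are one class to them, and where a whole thing is asked for, a point or a joint stands for the part that bears it (a point fixed in the world has none). Each returns a list of dicts, best first, with "p" (0 to 1); they miss things now and then, are a little off and sometimes report something else, mostly with a low value. They report only what shows in the picture. A call takes as long as a camera call. They do not tell look-alikes from the thing itself.
- look_for(camera, name): "position" ([x, y, z] in mm, in world coordinates, good to about 4 mm: the middle of the surface that is visible of it).
- outline_of(camera, name): "region" (384x512 bool, what is visible of it).
The state is a dict: "t": time; "joint_pos": joint angles; "joint_velocities": joint speeds; "joint_torque": joint torques, N m; "tool_pos": TCP position; "ee_rot": TCP orientation; "contact_force": force on the tool from outside, world axes, zero at the start; "torque": the same for the moment, N m; "grip_width": finger opening in mm.
Only numpy, scipy, OpenCV 4.12 (cv2) and the standard library are available. Lean on these libraries where they do the work, as an engineer would, in place of code of your own. Each camera call takes 0.05 s, during which the arm holds its last target.

### The job

Two identical cam clamps stand on the counter; one has a small dropper bottle standing in it, the other is empty. On the clamp with the bottle, turn the black cam knob clockwise (seen from above) until its spring-loaded roller drops into the notch of the steel cam disc, so that the jaw closes on the bottle, then let go. Leave the bottle standing upright in the clamp and leave the empty clamp's knob alone.

Things in the scene. Friction and masses are not known exactly. Their poses are not given: they have to be found in the camera images.
- cam_grip (a point): Knob of the clamp with the bottle: black upright bar 50 mm long, 14 thick, 32 high, on a vertical axis. Point: on the axis, half-way up the bar, 60 mm above the counter (bar 42 to 74 mm). x points level along the bar to its end over the notch, y across it, z up. Below it a steel cam disc 78 mm across, its top 33 mm up, one rim notch. Clamp bolted down, base plate 225 x 96 x 12 mm.
- cam (a joint): Angle of that knob, rad, grows clockwise from above. Starts at 0.2 to 0.9; at 1.6 the notch faces the roller (so one grasp is enough); hard stops at 0 and 2.0. Turns with slight friction (0.05 N m) and stays where left. Within about 0.2 rad of 1.6 the roller sinks in and pulls the knob to the notch; about 0.3 N m would turn it out again.
- follower (a joint): Travel in m, towards the knob, of the sprung follower: brass roller 14 mm across, touching the disc on the bottle's side, on a steel frame whose far plate is the jaw beyond the bottle. About 0 while it rides on the rim, 0.007 to 0.009 when it has dropped into the notch and the jaw meets the bottle. Spring force about 4 to 5 N.
- bottle_center (a point): Centre, half-way up, of the small amber dropper bottle (25 mm across, 66 mm tall, 40 g), standing loose on the clamp's base plate (12 mm above the counter) between fixed stop and open jaw, about 115 mm from the knob's axis. z is its upward axis. It needs no handling; the closing jaw may shift it by some mm.
- spare_cam_end (a point): End of the black knob bar of the other, empty clamp (same shape and size; either one may be on the left): 25 mm from that knob's axis, 60 mm above the counter, x pointing along the bar away from the axis. Not to be turned.
There are look-alikes about, which are no part of the job. What is shaped like the part that bears cam_grip but orange is not meant.

How it is judged:
By the outcome, as a careful person would: the job done as asked, in the order asked, and still so for the second after the job is handed in, with the robot touching nothing.
It also fails if it takes over 32 s, if anything falls off the work surface, if the arm or the gripper's body presses on something with over 40 N, if the wrist force passes 120 N, or if a joint passes its speed limit or range.

## Working session

There is one attempt and no reset: what is moved stays moved. The work goes in short steps, Python scripts to look and compute and a shell command to move; the robot and the scene stay as the last step left them, time stands still between calls to the robot, and variables do not carry over. Pictures are saved under pics/ and viewed, and the job is handed in when it is done.

```bash
mkdir -p pics; ls; cat > h.py <<'E'
from cell import *
import numpy as np, cv2
def save(s,n): cv2.imwrite('pics/'+n, s["image"][:,:,::-1])
def proj(s,X):
    c=np.array(s["R"])@np.array(X,float)+np.array(s["t"]); a=c[:2]/c[2]; k=1+s["k1"]*(a@a)
    return np.array([s["fx"]*a[0]*k+s["cx"], s["fy"]*a[1]*k+s["cy"]])
def back(s,uv,z):
    K=np.array([[s["fx"],0,s["cx"]],[0,s["fy"],s["cy"]],[0,0,1]])
    d=np.array([(uv[0]-s["cx"])/s["fx"],(uv[1]-s["cy"])/s["fy"]]);a=d.copy()
    for _ in range(20): a=d/(1+s["k1"]*(a@a))
    R=np.array(s["R"]);t=np.array(s["t"]);o=-R.T@t;r=R.T@np.array([a[0],a[1],1]);return o+r*(z-o[2])/r[2]
E
python3 - <<'E'
from h import *
st=get_state();print(st)
for c in ["top","scene"]:
    s=snapshot(c);save(s,c+"0.png")
    for n in ["cam_grip","bottle_center","spare_cam_end","follower"]:
        for d in look_for(c,n): print(c,n,round(d["p"],2),np.round(d["position"]),np.round(proj(s,d["position"])))
E
```

```text
pics
{'t': 0.0, 'joint_pos': array([ 1.12780297,  0.52202665, -0.03628525,  1.60000624,  0.02117431,
        1.02111611, -0.11278067]), 'joint_velocities': array([-8.41451667e-04,  6.40488367e-04,  1.07476530e-05,  2.32731082e-04,
        2.53189543e-04, -1.29602820e-03, -1.58073547e-03]), 'joint_torque': array([-2.14952292e-03, -9.27112770e+01,  1.97811820e+00, -3.69939387e+01,
        1.74485764e-02,  8.00317910e-03,  1.69636473e-05]), 'tool_pos': array([ 227.45875089, -581.76886342,  230.71896032]), 'ee_rot': array([-2.59411453e+00,  1.77100652e+00,  1.59075783e-03]), 'contact_force': array([-0.66497268, -0.5934078 , -0.08369122]), 'torque': array([0.02359235, 0.00272526, 0.03474191]), 'grip_width': 85.1779527635837}
top cam_grip 0.65 [ 487. -178.   30.] [251. 180.]
top cam_grip 0.61 [ 281. -587.   32.] [387. 252.]
top cam_grip 0.55 [ 205. -217.   31.] [263. 276.]
top bottle_center 0.55 [ 602. -184.   55.] [254. 140.]
top spare_cam_end 0.57 [480. 127.  34.] [148. 180.]
top follower 0.78 [ 385. -600.   32.] [392. 217.]
top follower 0.63 [ 609. -179.   30.] [252. 139.]
top follower 0.57 [ 314. -227.   31.] [266. 239.]
scene cam_grip 0.94 [ 496. -172.   37.] [231. 215.]
scene cam_grip 0.87 [ 216. -213.   32.] [305. 160.]
scene cam_grip 0.83 [ 278. -586.   32.] [217.  96.]
scene bottle_center 0.51 [ 610. -181.   49.] [192. 231.]
scene spare_cam_end 0.87 [486. 133.  33.] [308. 304.]
scene follower 0.65 [ 611. -176.   34.] [193. 236.]
scene follower 0.63 [ 329. -226.   32.] [271. 175.]
scene follower 0.62 [ 389. -606.   30.] [184. 107.]
```

View pics/top0.png

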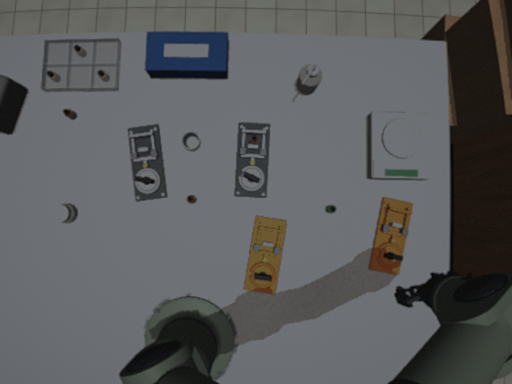

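View pics/scene0.png

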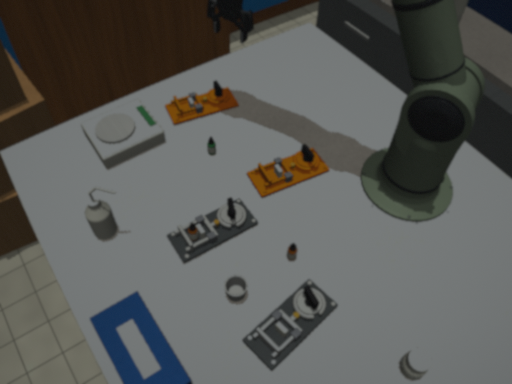

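```bash
python3 - <<'E'
import cv2
a=cv2.imread('pics/top0.png')[120:220,195:315]
b=cv2.imread('pics/scene0.png')[170:270,160:280]
import numpy as np
cv2.imwrite('pics/z0.png',cv2.resize(np.vstack([a[:, :],b])[:100],None,fx=6,fy=6,interpolation=cv2.INTER_CUBIC))
cv2.imwrite('pics/z1.png',cv2.resize(b,None,fx=6,fy=6,interpolation=cv2.INTER_CUBIC))
E
```

```text
(no output)
```

View pics/z0.png

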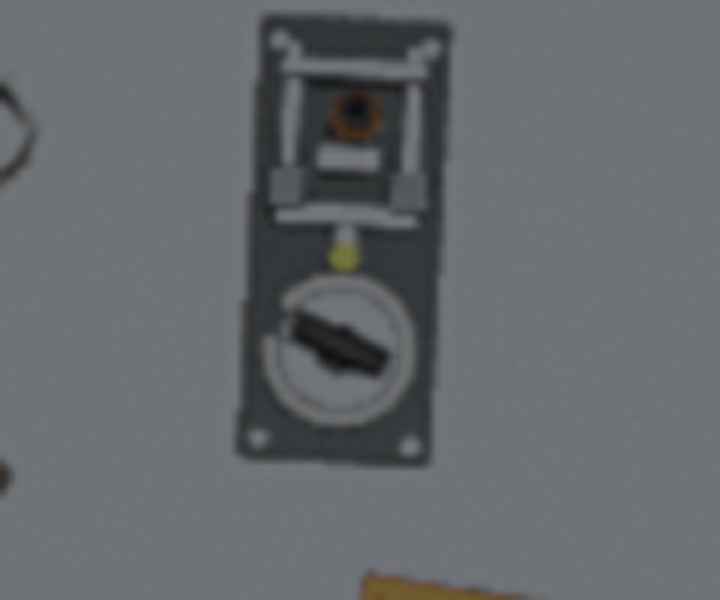

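View pics/z1.png

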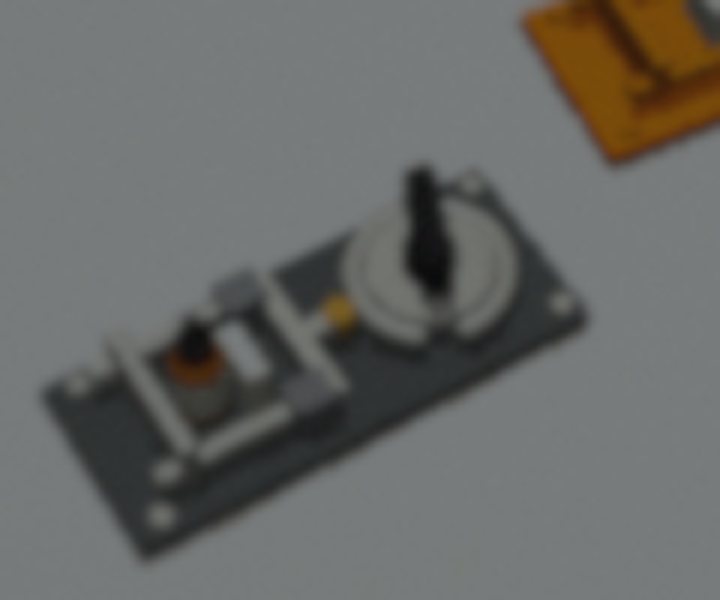

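The top view shows the bottle's clamp at px (252,160): disc centre about (251.5,178.3), notch to its left at about (241,173), roller above at (252,162). The empty clamp is at px (147,162), and the orange ones are look-alikes.

```bash
python3 - <<'E'
from h import *
s=snapshot("top")
f=lambda u,v,z:np.round(back(s,(195+(u+.5)/6-.5,120+(v+.5)/6-.5),z),1)
print("cam",-np.array(s["R"]).T@np.array(s["t"]))
print("disc",f(339,350,33))
a,b=f(300,322,74),f(384,362,74);print("bar",a,b,(a+b)/2,np.linalg.norm(a-b),np.arctan2(*(a-b)[:2][::-1]))
r=f(344,258,33);print("roller",r); bo=f(355,110,78);print("bottle top",bo)
cn=[f(263,18,12),f(449,26,12),f(430,462,12),f(238,458,12)];print(cn,sum(cn)/4)
d=(cn[0]+cn[1]-cn[2]-cn[3])/2;print("axis",np.linalg.norm(d),np.arctan2(d[1],d[0]))
for n in ["cam_grip"]:
  for q in outline_of("top",n):
    v,u=np.nonzero(q["region"]);print(q["p"],u.mean(),v.mean(),len(u))
st=get_state();print(st["tool_pos"])
import cell;print([x for x in dir(cell) if x[0]!='_'])
from scipy.spatial.transform import Rotation as R
print(R.from_rotvec(st["ee_rot"]).as_matrix().round(3))
E
```

```text
cam [ 394.95993603 -171.70859785 1177.79407718]
disc [ 491.8 -178.1   33. ]
bar [ 501.2 -159.2   74. ] [ 483.1 -199.3   74. ] [ 492.15 -179.25   74.  ] 43.99568160626677 1.1468023866465478
roller [ 537.1 -179.7   33. ]
bottle top [ 602.1 -183.3   78. ]
[array([ 660.4, -136.8,   12. ]), array([ 658.3, -230.4,   12. ]), array([ 438.6, -224.6,   12. ]), array([ 438.7, -129.1,   12. ])] [ 549.    -180.225   12.   ]
axis 220.80319857284667 -0.03057497283069545
0.82 251.15539305301644 178.18464351005485 547
0.76 262.41553398058255 274.7864077669903 515
0.72 389.4074074074074 255.0428849902534 513
0.27 253.78486055776892 140.30278884462152 251
[ 227.5570962  -582.07482778  231.28250724]
['MotionError', 'get_state', 'grip_depth', 'job_done', 'look_for', 'outline_of', 'snapshot']
[[ 0.364 -0.931 -0.   ]
 [-0.931 -0.364  0.   ]
 [-0.     0.    -1.   ]]
```

```bash
python3 -c "
from cell import *;print(grip_depth)"
for i in 1; do :; done
python3 -m pendant '{"slide":[[-0.55,-0.8,0],[-0.55,-0.8,0],[-0.55,-0.8,0],[-0.55,-0.8,0],[-0.55,-0.8,0]],"rot":[[0,0,0],[0,0,0],[0,0,0],[0,0,0],[0,0,0]],"claw":[0.4,0.4,0.4,0.4,0.4]}'
```

```text
-18.700000000000003
t: 1.02
tool_pos: [333.8, -422.5, 230.1]
ee_rot: [2.579, -1.786, -0.0]
contact_force: [1.4, -0.1, -0.5]
grip_width: 51.2
```

```bash
python3 -m pendant '{"slide":[[-0.55,-0.8,0],[-0.55,-0.8,0],[-0.55,-0.8,0],[-0.55,-0.8,0],[-0.55,-0.8,0]],"rot":[[0,0,0],[0,0,0],[0,0,0],[0,0,0],[0,0,0]],"claw":[0.4,0.4,0.4,0.4,0.4]}'
cat > g.py <<'E'
from h import *
from scipy.spatial.transform import Rotation as R
import sys
def need(tx,ty,tz,yawdeg):
    st=get_state();M=R.from_rotvec(st["ee_rot"]).as_matrix()
    d=M.T@(np.array([tx,ty,tz])-st["tool_pos"])
    yaw=np.degrees(np.arctan2(M[1,0],M[0,0]))
    print("t",st["t"],"tcp",st["tool_pos"].round(1),"yaw",yaw.round(1),"tilt",M[:,2].round(3),"w",round(st["grip_width"],1))
    print("slide units",(d/40).round(2),"rotz units",round(-(yawdeg-yaw)/180,3), "j7",st["joint_pos"][6].round(2),"F",st["contact_force"].round(1),"T",st["torque"].round(2))
need(*map(float,sys.argv[1:5]))
E
python3 g.py 492 -178.5 200 -24.3
```

```text
t: 1.43
tool_pos: [448.6, -255.0, 230.4]
ee_rot: [2.578, -1.788, 0.004]
contact_force: [1.4, -1.2, -0.6]
grip_width: 51.2
t 1.4333 tcp [ 448.6 -255.   230.4] yaw -69.5 tilt [-0.001 -0.005 -1.   ] w 51.2
slide units [-1.41 -1.69  0.75] rotz units -0.251 j7 -0.88 F [ 1.4 -1.2 -0.6] T [ 0.   -0.07 -0.02]
```

```bash
python3 -m pendant '{"slide":[[-0.47,-0.56,0.25],[-0.47,-0.56,0.25],[-0.47,-0.56,0.25],[0,0,0],[0,0,0]],"rot":[[0,0,0],[0,0,0],[0,0,0],[0,0,-0.038],[0,0,-0.038]],"claw":[0.4,0.4,0.4,0.4,0.4]}'
python3 -m pendant '{"slide":[[0,0,0],[0,0,0],[0,0,0],[0,0,0],[0,0,0]],"rot":[[0,0,-0.038],[0,0,-0.038],[0,0,-0.038],[0,0,-0.038],[0,0,0]],"claw":[0.4,0.4,0.4,0.4,0.4]}'
python3 g.py 492 -178.5 150 -24.3
python3 - <<'E'
from h import *
s=snapshot("wrist");save(s,"w1.png")
for d in look_for("wrist","cam_grip"): print(d["p"],d["position"])
for z in (33,60,74): print(proj(s,[492,-178.5,z]))
E
```

```text
t: 1.85
tool_pos: [499.0, -164.9, 200.0]
ee_rot: [2.784, -1.454, 0.009]
contact_force: [-0.2, -1.4, 1.5]
grip_width: 51.6
t: 2.27
tool_pos: [499.9, -162.6, 199.9]
ee_rot: [3.058, -0.712, 0.008]
contact_force: [-1.0, 0.2, -0.3]
grip_width: 51.1
t 2.2667 tcp [ 499.9 -162.6  199.9] yaw -26.2 tilt [ 0.005 -0.003 -1.   ] w 51.1
slide units [-0.01  0.44  1.25] rotz units -0.011 j7 -0.43 F [-1.   0.2 -0.3] T [0.01 0.01 0.06]
0.86 [496.2, -175.5, 32.7]
0.63 [216.0, -192.6, 34.2]
[252.63200399 189.14078544]
[252.72058605 197.64504899]
[252.77298197 202.67025866]
```

View pics/w1.png

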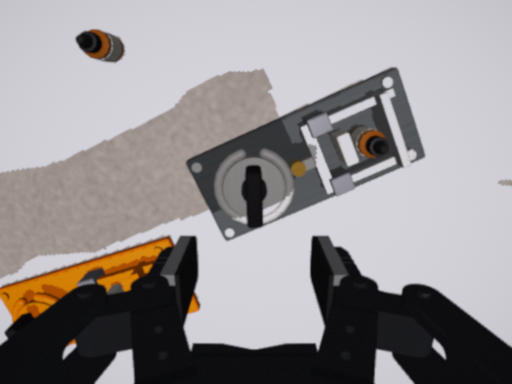

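```bash
python3 - <<'E'
import cv2
a=cv2.imread('pics/w1.png')[130:250,180:320]
cv2.imwrite('pics/z2.png',cv2.resize(a,None,fx=5,fy=5,interpolation=cv2.INTER_CUBIC))
E
```

```text
(no output)
```

View pics/z2.png

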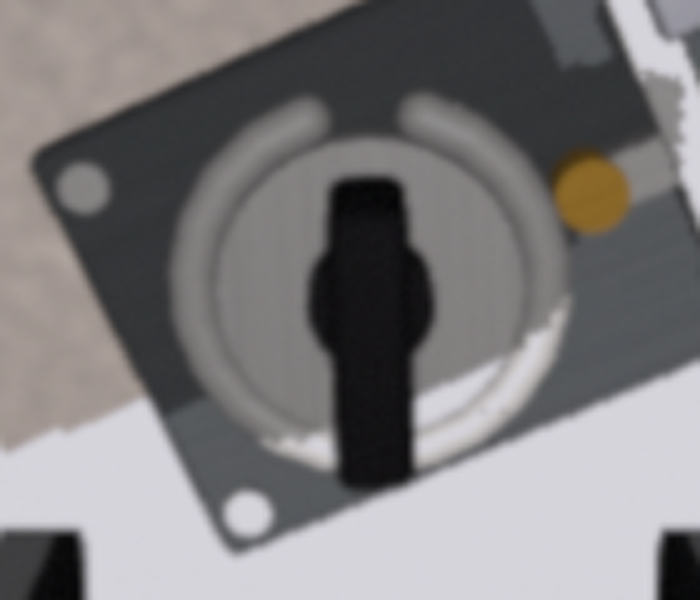

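Wrist view (zoomed): disc centre is at px (254,190) with the notch at the top (253,154) and the roller at right (298,169). The bar lies in line with the pads, and clockwise brings the notch to the roller. Now aligning and descending.

```bash
python3 -m pendant '{"slide":[[0,0.43,0.6],[0,0,0.6],[0,0,0]],"rot":[[0,0,-0.01],[0,0,0],[0,0,0]],"claw":[0.4,0.4,0.4]}'; python3 g.py 492.5 -178.8 43 -24.3
```

```text
t: 2.62
tool_pos: [493.3, -179.0, 152.0]
ee_rot: [3.061, -0.699, 0.014]
contact_force: [-1.7, 0.5, -1.0]
grip_width: 51.3
t 2.6167 tcp [ 493.3 -179.   152. ] yaw -25.7 tilt [ 0.008 -0.004 -1.   ] w 51.3
slide units [-0.05  0.01  2.73] rotz units -0.008 j7 -0.43 F [-1.7  0.5 -1. ] T [ 0.09  0.04 -0.01]
```

```bash
python3 -m pendant '{"slide":[[0,0,0.6],[0,0,0.6],[0,0,0.6],[0,0,0.5],[0,0,0]],"rot":[[0,0,-0.01],[0,0,0],[0,0,0],[0,0,0],[0,0,0]],"claw":[0.4,0.4,0.4,0.4,0.4]}'; python3 g.py 492.5 -178.8 43 -24.3
python3 - <<'E'
from h import *
s=snapshot("wrist");save(s,"w2.png")
E
```

```text
t: 3.03
tool_pos: [496.5, -180.3, 61.1]
ee_rot: [3.063, -0.676, 0.02]
contact_force: [-1.4, 0.7, -0.2]
grip_width: 51.0
t 3.0333 tcp [ 496.5 -180.3   61.1] yaw -24.9 tilt [ 0.012 -0.007 -1.   ] w 51.0
slide units [-0.11  0.01  0.45] rotz units -0.003 j7 -0.49 F [-1.4  0.7 -0.2] T [ 0.07  0.06 -0.05]
```

View pics/w2.png

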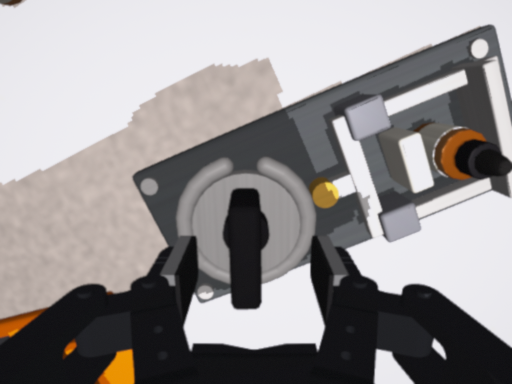

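Bar at px (246,250) sits between the fingers, about 4 mm left of their middle (253), which matches the measured drift; correcting that and the small tilt.

```bash
python3 -m pendant '{"slide":[[-0.11,0,0.2],[0,0,0.25],[0,0,0]],"rot":[[0,-0.0045,-0.003],[0,0,0],[0,0,0]],"claw":[0.4,0.4,0.4]}'; python3 g.py 492.5 -178.8 43 -24.3
```

```text
t: 3.33
tool_pos: [495.1, -178.9, 47.4]
ee_rot: [3.068, -0.665, 0.005]
contact_force: [-0.5, 0.5, -0.4]
grip_width: 51.1
t 3.3333 tcp [ 495.1 -178.9   47.4] yaw -24.5 tilt [ 0.003 -0.003 -1.   ] w 51.1
slide units [-0.06  0.02  0.11] rotz units -0.001 j7 -0.49 F [-0.5  0.5 -0.4] T [ 0.04  0.07 -0.01]
```

```bash
python3 -m pendant '{"slide":[[-0.07,0.02,0.12],[0,0,0]],"rot":[[0,0,0],[0,0,0]],"claw":[0.4,0.4]}'; python3 g.py 492.5 -178.8 43 -24.3
python3 - <<'E'
from h import *
s=snapshot("wrist");save(s,"w3.png")
E
```

```text
t: 3.5
tool_pos: [492.6, -178.7, 43.1]
ee_rot: [3.068, -0.666, 0.007]
contact_force: [-0.4, -0.7, -0.7]
grip_width: 51.5
t 3.5 tcp [ 492.6 -178.7   43.1] yaw -24.5 tilt [ 0.004 -0.003 -1.   ] w 51.5
slide units [0. 0. 0.] rotz units -0.001 j7 -0.49 F [-0.4 -0.7 -0.7] T [-0.    0.02 -0.02]
```

View pics/w3.png

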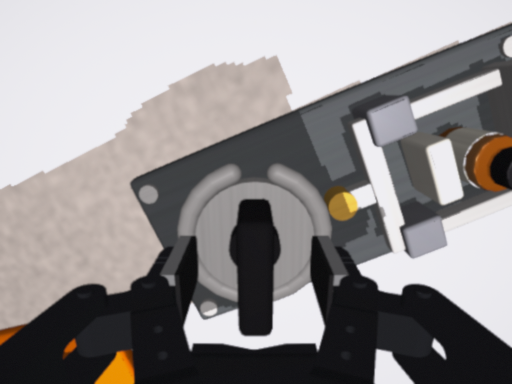

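The bar (px 255) is centred between the pads (253); closing.

```bash
python3 -m pendant '{"slide":[[0,0,0],[0,0,0],[0,0,0],[0,0,0],[0,0,0]],"rot":[[0,0,0],[0,0,0],[0,0,0],[0,0,0],[0,0,0]],"claw":[0.7,0.8,0.85,0.9,1]}'; python3 g.py 492.5 -178.8 43 -92
```

```text
t: 3.97
tool_pos: [493.1, -178.7, 44.8]
ee_rot: [3.067, -0.667, 0.009]
contact_force: [2.3, -1.5, -9.3]
grip_width: 12.7
t 3.9667 tcp [ 493.1 -178.7   44.8] yaw -24.5 tilt [ 0.005 -0.004 -1.   ] w 12.7
slide units [-0.01  0.01  0.05] rotz units 0.375 j7 -0.49 F [ 2.3 -1.5 -9.3] T [-0.17 -0.55 -0.02]
```

```bash
python3 -m pendant '{"slide":[[0,0,0],[0,0,0],[0,0,0],[0,0,0]],"rot":[[0,0,0.03],[0,0,0.03],[0,0,0.03],[0,0,0.03]],"claw":[1,1,1,1]}'; python3 g.py 492.8 -178.7 44.5 -92
```

```text
t: 4.3
tool_pos: [492.8, -178.6, 44.8]
ee_rot: [2.883, -1.247, 0.009]
contact_force: [-1.4, 1.2, -0.8]
grip_width: 13.1
t 4.3 tcp [ 492.8 -178.6   44.8] yaw -46.8 tilt [ 0.005 -0.003 -1.   ] w 13.1
slide units [0.   0.   0.01] rotz units 0.251 j7 -0.77 F [-1.4  1.2 -0.8] T [0.19 0.33 0.1 ]
```

```bash
python3 -m pendant '{"slide":[[0,0,0],[0,0,0],[0,0,0],[0,0,0],[0,0,0]],"rot":[[0,0,0.03],[0,0,0.03],[0,0,0.03],[0,0,0.03],[0,0,0.03]],"claw":[1,1,1,1,1]}'; python3 g.py 492.8 -178.7 44.5 -92
```

```text
t: 4.72
tool_pos: [492.5, -178.2, 44.8]
ee_rot: [-2.49, 1.915, -0.008]
contact_force: [-0.8, 0.5, -1.5]
grip_width: 13.1
t 4.7167 tcp [ 492.5 -178.2   44.8] yaw -75.1 tilt [ 0.004 -0.003 -1.   ] w 13.1
slide units [ 0.01 -0.01  0.01] rotz units 0.094 j7 -1.12 F [-0.8  0.5 -1.5] T [0.05 0.35 0.1 ]
```

```bash
python3 -m pendant '{"slide":[[0,0,0],[0,0,0],[0,0,0]],"rot":[[0,0,0.03],[0,0,0.03],[0,0,0.02]],"claw":[1,1,1]}'; python3 g.py 492.8 -178.7 44.5 -92
python3 - <<'E'
from h import *
s=snapshot("wrist");save(s,"w4.png")
E
```

```text
t: 4.97
tool_pos: [492.4, -178.0, 44.8]
ee_rot: [-2.213, 2.228, -0.007]
contact_force: [0.3, 0.5, -2.2]
grip_width: 13.5
t 4.9667 tcp [ 492.4 -178.    44.8] yaw -90.4 tilt [ 0.004 -0.002 -1.   ] w 13.5
slide units [ 0.02 -0.01  0.01] rotz units 0.009 j7 -1.31 F [ 0.3  0.5 -2.2] T [-0.06  0.26 -0.07]
```

View pics/w4.png

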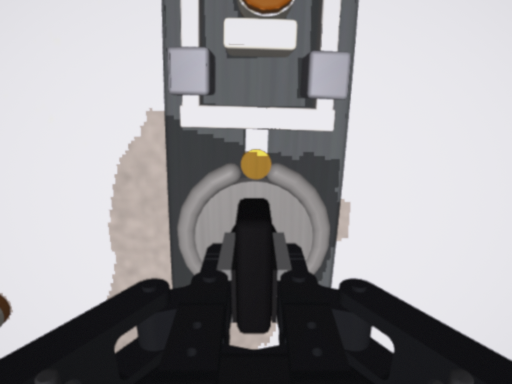

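The roller (px 256,164) lies in the notch between the rim ends at (235,170) and (275,168); a small final turn and a settling pause.

```bash
python3 -m pendant '{"slide":[[0,0,0],[0,0,0],[0,0,0]],"rot":[[0,0,0.008],[0,0,0],[0,0,0]],"claw":[1,1,1]}'; python3 g.py 492.8 -178.7 44.5 -92
python3 - <<'E'
from h import *
s=snapshot("wrist");save(s,"w5.png")
E
```

```text
t: 5.27
tool_pos: [492.4, -177.9, 44.8]
ee_rot: [-2.184, 2.257, -0.007]
contact_force: [-0.7, -0.1, -1.2]
grip_width: 13.1
t 5.2667 tcp [ 492.4 -177.9   44.8] yaw -91.9 tilt [ 0.004 -0.003 -1.   ] w 13.1
slide units [ 0.02 -0.01  0.01] rotz units 0.001 j7 -1.33 F [-0.7 -0.1 -1.2] T [-0.1   0.25 -0.05]
```

View pics/w5.png

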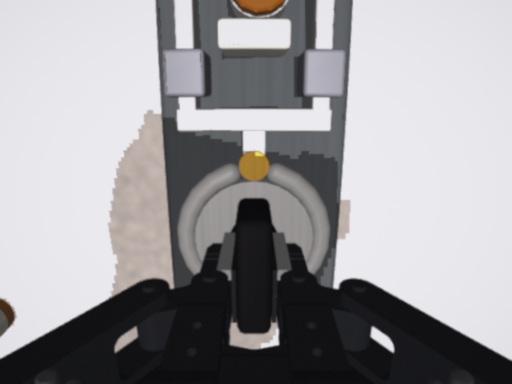

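Roller at px (254,166) is centred between the rim ends (238 and 271). Releasing and rising.

```bash
python3 -m pendant '{"slide":[[0,0,0],[0,0,0],[0,0,0],[0,0,0]],"rot":[[0,0,0],[0,0,0],[0,0,0],[0,0,0]],"claw":[0.8,0.6,0.4,0.4]}'
python3 -m pendant '{"slide":[[0,0,-0.5],[0,0,-0.7],[0,0,-0.9],[0,0,-0.9],[0,0,0]],"rot":[[0,0,0],[0,0,0],[0,0,0],[0,0,0],[0,0,0]],"claw":[0.4,0.4,0.4,0.4,0.4]}'
python3 - <<'E'
from h import *
s=snapshot("wrist");save(s,"w6.png")
a=s["image"][:,:,::-1][100:300,130:400];cv2.imwrite('pics/z6.png',cv2.resize(a,None,fx=2.9,fy=2.9,interpolation=cv2.INTER_CUBIC))
s=snapshot("scene");a=s["image"][:,:,::-1][170:270,160:280];cv2.imwrite('pics/z7.png',cv2.resize(a,None,fx=6,fy=6,interpolation=cv2.INTER_CUBIC))
E
```

```text
t: 5.65
tool_pos: [492.9, -178.1, 45.0]
ee_rot: [-2.187, 2.253, -0.008]
contact_force: [-1.1, 0.2, -0.4]
grip_width: 50.6
t: 6.07
tool_pos: [491.1, -177.6, 168.3]
ee_rot: [2.189, -2.253, 0.002]
contact_force: [1.0, -0.6, 0.8]
grip_width: 51.6
```

View pics/w6.png

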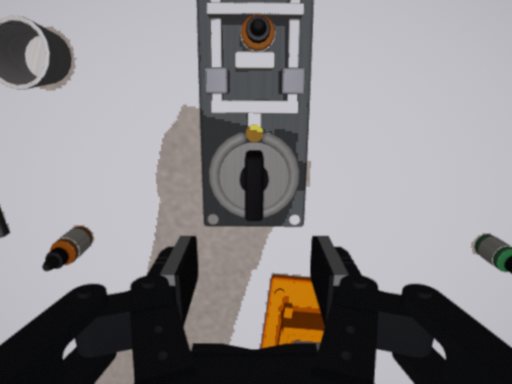

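View pics/z7.png

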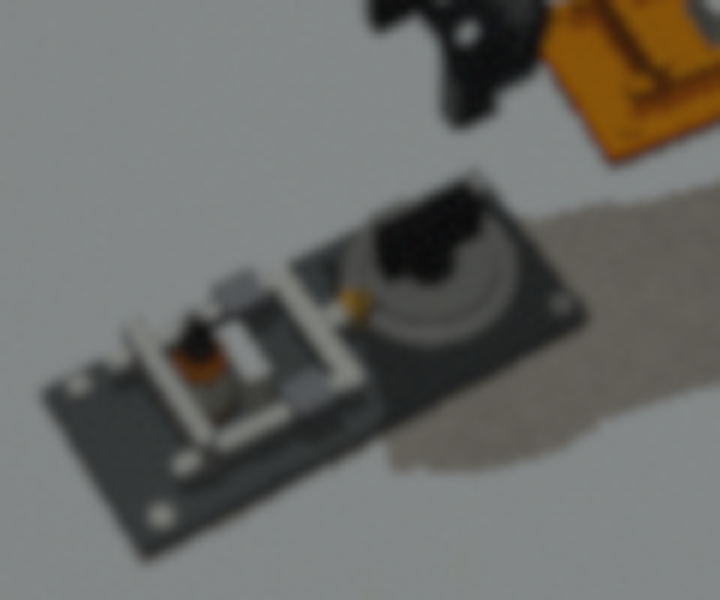

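```bash
python3 - <<'E'
from h import *
s=snapshot("wrist");print("roller wrist",back(s,(255,132.5),30).round(1),"disc",back(s,(253.5,175),33).round(1))
s2=snapshot("scene")
print("scene roller before/after",[back(s2,(160+u/6-.4,170+v/6-.4),33).round(1) for u,v in((340,313),(357,303))])
for d in look_for("scene","bottle_center"):print(d["p"],d["position"])
s=snapshot("top");save(s,"t2.png")
E
```

```text
roller wrist [ 528.5 -179.2   30. ] disc [ 494. -177.   33.]
scene roller before/after [array([ 538.9, -178.4,   33. ]), array([ 530. , -178.6,   33. ])]
0.53 [605.0, -180.5, 47.7]
```

View pics/t2.png

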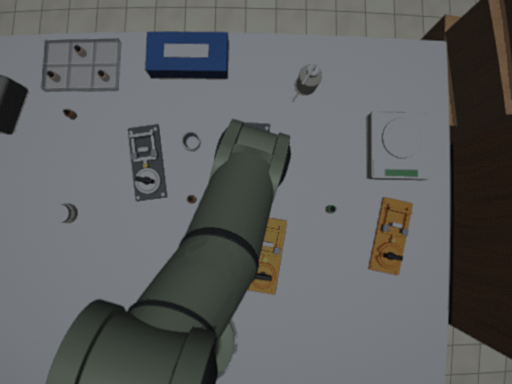

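View pics/z6.png

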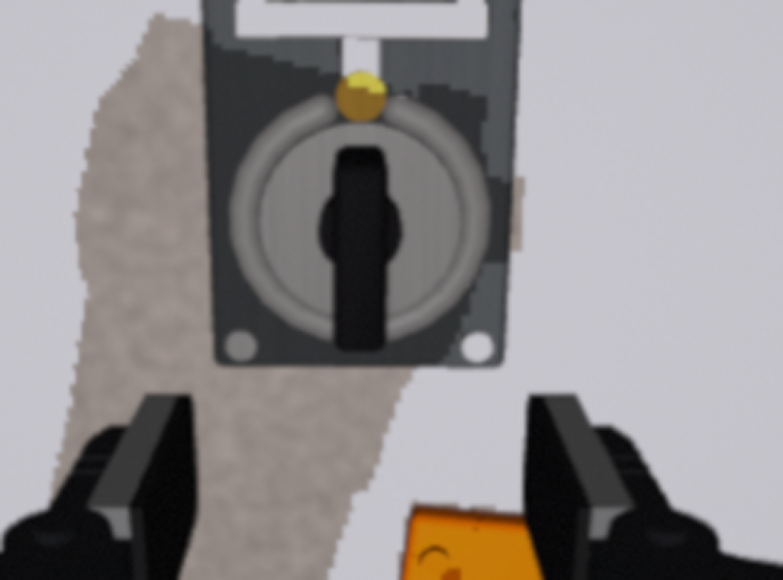

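The roller sits in the notch, about 9 mm of travel in the scene view. The bottle stands upright, the empty clamp looks unchanged in the top view, and the gripper is clear of everything.

```bash
python3 -c "
from cell import *;job_done()"
```

```text
the job is handed in; nothing more can be done
```

The bottle's clamp is closed. I gripped its black knob, turned it clockwise by about 67°, let go, rose clear and handed the job in at about 6.5 s.

- **Roller and notch:** In the wrist picture after letting go, the roller sits centred in the notch. The scene camera puts its travel at about 9 mm, the upper end of the expected 7 to 9 mm.
- **Bottle and jaw:** The bottle stands upright at about (605, −180) mm, held between the stop and the jaw. I judged the jaw's contact with the bottle from the pictures, not from a force reading.
- **Empty clamp:** I did not go near it, and its knob looks unchanged in the last top view.
- **Gaps and disagreements:** The arm hid the bottle's clamp in the last top view, so that camera could not confirm the result. The wrist picture put the disc centre at (494, −177) mm and the first top view at (492, −178), which is within the stated calibration error. No check failed.

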